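# Stroke the row of grounding springs on a power-supply chassis

### The job

Before the cover goes on, check the row of copper grounding springs on top of the power supply: with a fingertip, stroke lightly along the row from the end with the round earth post to the end with the square socket, so that each of the five springs visibly dips in turn and springs back. Do not crush any spring flat or bear down on the chassis, leave the meter, jar and tape roll where they are, and finish with the hand clear.

Things in the scene. Friction and masses are not known exactly. Their poses are not given: they have to be found in the camera images.
- chassis: Low power-supply chassis of gold-coloured sheet metal, fixed to the bench, 240 x 360 x 65 mm (its x, y, z); origin at the centre of its underside, z up. On its flat top a steel rail 26 x 216 mm and 4 mm thick runs along the chassis's y axis at x = -60 mm (nearer the robot), carrying the row of five springs. Black vent slots beside the rail are only a surface pattern.
- earth_post: Bare steel earth post, round, 22 mm across and 30 mm tall, fixed on the chassis's top in line with the row, 58 mm beyond the centre of the spring at that end (at either end: it changes places with the socket). It marks the end where the stroke begins. Origin at the centre of its foot, on the chassis's top.
- socket: Flat square black socket, 30 x 30 x 12 mm, fixed on the chassis's top in line with the row, 58 mm beyond the centre of the spring at the other end. Origin at the centre of its underside.
- meter: Bystander: grey hand multimeter lying loose on the chassis's rear half, 82 x 165 x 32 mm (41 mm at its dial, 44 mm at the dial's pointer). Origin at the centre of its underside. Leave it alone.
- screw_jar: Bystander: small lidded jar standing loose on the chassis's rear half, 36 mm across, 42 mm tall. Origin at the centre of its underside. Leave it alone.
- tape_roll: Bystander: roll of tape lying flat on the bench, 96 mm across, 24 mm high. Origin at the centre of its underside. Leave it alone.
- spring0_top (a point): Centre of the crown of spring 0, a bowed copper leaf 36 mm long (along the row, the chassis's y) and 14 mm wide, 79 mm above the bench and 10 mm proud of the rail at rest. Its crown is flat for 8 mm and slopes down 5 mm over the next 10 mm on either side, then steeply. The springs are numbered towards the chassis's +y, 42 mm apart. The point goes straight down with the spring; the point's axes are the chassis's.
- spring0 (a joint): How far spring 0 is dipped, in m: 0 at rest, 0.009 at its stop. It takes about 1 N to start and 1 N more per mm, goes straight down and springs back when let go; over 8 mm it counts as crushed.
- spring1_top (a point): Centre of the crown of spring 1, a bowed copper leaf 36 mm long (along the row, the chassis's y) and 14 mm wide, 79 mm above the bench and 10 mm proud of the rail at rest. Its crown is flat for 8 mm and slopes down 5 mm over the next 10 mm on either side, then steeply. The springs are numbered towards the chassis's +y, 42 mm apart. The point goes straight down with the spring; the point's axes are the chassis's.
- spring1 (a joint): How far spring 1 is dipped, in m: 0 at rest, 0.009 at its stop. It takes about 1 N to start and 1 N more per mm, goes straight down and springs back when let go; over 8 mm it counts as crushed.
- spring2_top (a point): Centre of the crown of spring 2, a bowed copper leaf 36 mm long (along the row, the chassis's y) and 14 mm wide, 79 mm above the bench and 10 mm proud of the rail at rest. Its crown is flat for 8 mm and slopes down 5 mm over the next 10 mm on either side, then steeply. The springs are numbered towards the chassis's +y, 42 mm apart. The point goes straight down with the spring; the point's axes are the chassis's.
- spring2 (a joint): How far spring 2 is dipped, in m: 0 at rest, 0.009 at its stop. It takes about 1 N to start and 1 N more per mm, goes straight down and springs back when let go; over 8 mm it counts as crushed.
- spring3_top (a point): Centre of the crown of spring 3, a bowed copper leaf 36 mm long (along the row, the chassis's y) and 14 mm wide, 79 mm above the bench and 10 mm proud of the rail at rest. Its crown is flat for 8 mm and slopes down 5 mm over the next 10 mm on either side, then steeply. The springs are numbered towards the chassis's +y, 42 mm apart. The point goes straight down with the spring; the point's axes are the chassis's.
- spring3 (a joint): How far spring 3 is dipped, in m: 0 at rest, 0.009 at its stop. It takes about 1 N to start and 1 N more per mm, goes straight down and springs back when let go; over 8 mm it counts as crushed.
- spring4_top (a point): Centre of the crown of spring 4, a bowed copper leaf 36 mm long (along the row, the chassis's y) and 14 mm wide, 79 mm above the bench and 10 mm proud of the rail at rest. Its crown is flat for 8 mm and slopes down 5 mm over the next 10 mm on either side, then steeply. The springs are numbered towards the chassis's +y, 42 mm apart. The point goes straight down with the spring; the point's axes are the chassis's.
- spring4 (a joint): How far spring 4 is dipped, in m: 0 at rest, 0.009 at its stop. It takes about 1 N to start and 1 N more per mm, goes straight down and springs back when let go; over 8 mm it counts as crushed.

How it is judged:
By the outcome, as a careful person would: the job done as asked, in the order asked, and still so for the second after the job is handed in, with the robot touching nothing.
It also fails if it takes over 40 s, if anything falls off the work surface, if the arm or the gripper's body presses on something with over 40 N, if the wrist force passes 120 N, or if a joint passes its speed limit or range.

### The arm

A 6-joint arm with a two-finger parallel gripper is mounted at the origin on the work surface. World frame = base frame: x ahead of the robot, y to its left, z up, the work surface at z = 0. Lengths are in mm, angles in rad, forces in N, time in s.
With the tool pointing down it reaches from about 350 to 875 mm from the base axis. Payload 4.2 kg.
Tool frame: the origin (TCP) lies midway between the tips of the shut fingers; the grasp point (between the pads) lies arm.grip_depth behind it (arm.grip_depth is the distance from the TCP to the grasp point, in mm); z points along the fingers, y is the direction in which the jaws open and shut (so a half turn about z gives the same grasp; the last joint's range is limited). The gripper opens to 85 mm and grips with 20 to 120 N. Pads are 22 mm wide; open, the fingers measure 114 mm over their backs; the gripper's body (76 mm by 85 mm) begins 54 mm behind the grasp point. The pads swing forward as they close: fully open they stand 13 mm farther back than shut.
Start: joints at [-1.065, 0.385, 0.008, 0, -1.194, -0.259], TCP at [152.706, -606.036, 231.312] pointing down, gripper open.
Joint ranges: [-3.14, 3.14], [-1.21, 2.06], [-1.07, 1.41], [-3.16, 2.05], [-2.99, -0.16], [-3.1, 3.1]. Speed limits (rad/s): [2.79, 2.79, 3.14, 3.14, 3.14, 3.14].

### API

Orientations are given as a unit quaternion [x, y, z, w].
In Python, from bench import arm gives the robot as it stands.
- The arm moves only by the tool play_rows, never from a script. Its argument "motion" is one flat list of numbers, 7 for each row, row after row: the opening in per cent of the stroke, from 0 (shut) to 100 (fully open), then the shift along the world's x, y, z in cm, then the turn, a rotation vector about the world's x, y, z in degrees. A call has 1 to 5 rows; each row is the pose to reach, as a shift and turn from the pose commanded when the call began; what a row does not reach only later rows make up. A row lasts 1/8 s, in which the tool goes at most 62.5 mm and 10.7 degrees, less where a joint would pass 70% of its speed; a pose out of reach is approached as far as the arm can. A call with a gripper value outside its range is refused whole. The fingers move at their own pace and stop on an object; the grip force is fixed at half the most. Time passes only in rows, so rows that repeat a pose let the fingers close. It gives the time, the measured TCP pose, the force and the opening at its end, in the units of the state.
- arm.read_state(): the state, without advancing time (a new reading comes with each control period).
- arm.get_image(name): name is "scene" or "top" or "wrist"; returns (picture, depth): 400x640x3 uint8, red, green, blue; 400x640 float32, mm along the optical axis (not along the pixel's ray), 0 where there is no reading.
- arm.camera_info(name): a dict with "fovy" (degrees; the focal length in pixels is half the picture's height over the tangent of half this angle, whatever the lens; pixels are square), "cx", "cy" (the principal point, pixels), "R" (3x3) and "t" (3): a world point X has camera coordinates R X + t. Camera axes: x right, y down, z forward; pixel columns grow to the right and rows downward; lengths in mm; the calibration is good to about 2 mm. A picture is of the moment at which its call begins: read the wrist's pose just before it. camera_info takes no time and is no camera call; for the wrist camera it gives the pose at the moment of the call.
- arm.job_done(): hands the job in, once; it reports no verdict.
Trained networks look in the newest picture that a camera, given by its name, has taken for a name from the list of things; names that differ only in an ending like _2 or _b are one class to them, and where a whole thing is asked for, a point or a joint stands for the part that bears it (a point fixed in the world has none). Each returns a list of dicts, best first, with "confidence" (0 to 1); they miss things now and then, are a little off and sometimes report something else, mostly with a low value. They report only what shows in the picture. A call takes as long as a camera call.
- arm.outline_of(thing, camera): "mask" (400x640 bool, what is visible of it) and "extent" ([left, top, width, height] in pixels, round what is visible of it).
- arm.place_of(thing, camera): "uv" ([column, row] in pixels: a listed point, or the origin of a listed thing).
The state is a dict: "clock": time; "joints": joint angles; "joint_vel": joint speeds; "joint_efforts": joint torques, N m; "position": TCP position; "ee_rot": TCP orientation; "contact_force": force on the tool from outside, world axes, zero at the start; "wrist_torque": the same for the moment, N m; "gripper_width": finger opening in mm.
Only numpy, scipy, OpenCV 4.12 (cv2) and the standard library are available. Lean on these libraries where they do the work, as an engineer would, in place of code of your own. Each camera call takes 0.05 s, during which the arm holds its last target.

## Working session

There is one attempt and no reset: what is moved stays moved. The work goes in short steps, Python scripts to look and compute and a tool call to move; the robot and the scene stay as the last step left them, time stands still between calls to the robot, and variables do not carry over. Pictures are saved under pics/ and viewed, and the job is handed in when it is done.

Besides the shell and the picture viewer there is one more tool, called after "Emit:" by a JSON object that holds its "fn" and its "kwargs". play_rows: Moves the arm, as the interface text tells. Its arguments: {"type":"object","properties":{"motion":{"type":"array","items":{"type":"number"}}},"required":["motion"]}

```bash
mkdir -p pics
cat > h.py <<'E'
import numpy as np, cv2
from bench import arm
def ray(ci,uv):
    f=200/np.tan(np.radians(ci["fovy"])/2)
    d=np.array([(uv[0]-ci["cx"])/f,(uv[1]-ci["cy"])/f,1.0])
    R=np.array(ci["R"]);t=np.array(ci["t"])
    return -R.T@t, R.T@d
def onz(ci,uv,z):
    c,d=ray(ci,uv); return c+d*(z-c[2])/d[2]
E
python3 - <<'E'
from h import *
np.set_printoptions(precision=1,suppress=True)
print(arm.read_state(), arm.grip_depth)
names={"spring0_top":79,"spring1_top":79,"spring2_top":79,"spring3_top":79,"spring4_top":79,"earth_post":65,"socket":65,"chassis":0,"meter":65,"screw_jar":65,"tape_roll":0}
for c in ["top","scene"]:
    p,d=arm.get_image(c); cv2.imwrite(f"pics/{c}0.png",p[:,:,::-1]); ci=arm.camera_info(c)
    for n,z in names.items():
        for r in arm.place_of(n,c)[:2]: print(c,n,round(r["confidence"],2),np.array(r["uv"]),onz(ci,r["uv"],z))
E
```

```text
{'clock': 0.0, 'joints': array([-1.1,  0.4,  0. , -0. , -1.2, -0.3]), 'joint_vel': array([0., 0., 0., 0., 0., 0.]), 'joint_efforts': array([  0. , -39.2,  18.8,   4.2,  -0. ,  -0. ]), 'position': array([ 152.6, -605.5,  230.2]), 'ee_rot': array([-0.1,  1. ,  0. , -0. ]), 'contact_force': array([-0.5, -0.1, -0.2]), 'wrist_torque': array([ 0.,  0., -0.]), 'gripper_width': 85.29987262722415} 18.700000000000003
top spring0_top 0.37 [413.2 195.5] [550.9 -99.   79. ]
top spring1_top 0.59 [395.6 198.9] [540.4 -51.7  79. ]
top spring2_top 0.51 [381.6 204.2] [525.  -14.1  79. ]
top spring3_top 0.4 [367.3 208.8] [511.5  24.1  79. ]
top earth_post 0.59 [428.8 190.4] [ 567.7 -144.2   65. ]
top earth_post 0.17 [413.6 196.5] [ 549.8 -102.8   65. ]
top socket 0.58 [334.6 220.4] [478.8 110.7  65. ]
top chassis 0.91 [373.7 186.4] [583.   -0.7   0. ]
top chassis 0.65 [325.8 174.1] [614.6 137.    0. ]
top meter 0.74 [393.8 155.8] [660.8 -47.6  65. ]
top meter 0.17 [372.1 187.4] [571.6  10.7  65. ]
top screw_jar 0.44 [325.5 172.3] [609.6 138.8  65. ]
scene spring0_top 0.54 [217.3 271.4] [550.7 -93.   79. ]
scene spring0_top 0.5 [281.1 292.2] [673.5 -47.4  79. ]
scene spring1_top 0.54 [230.  260.4] [543.8 -59.2  79. ]
scene spring2_top 0.56 [237.4 246.4] [521.8 -24.9  79. ]
scene spring3_top 0.5 [252.6 235.3] [516.8  17.4  79. ]
scene spring4_top 0.58 [263.  222.5] [499.7  59.5  79. ]
scene spring4_top 0.18 [228.9 258.4] [537.8 -57.3  79. ]
scene earth_post 0.58 [193.4 301. ] [ 567.3 -157.1   65. ]
scene socket 0.71 [276.7 217.1] [492.1 104.   65. ]
scene chassis 0.67 [273.4 283.9] [587.6   3.8   0. ]
scene meter 0.64 [278.3 291.1] [657.7 -40.7  65. ]
scene screw_jar 0.68 [326.9 234.6] [614.1 134.6  65. ]
scene screw_jar 0.3 [198.8 300.4] [ 573.  -149.9   65. ]
scene tape_roll 0.67 [357.6 167.3] [416.4 485.    0. ]
```

Run:
```python
import cv2
a=cv2.imread("pics/top0.png");b=cv2.imread("pics/scene0.png")
cv2.imwrite("pics/top0z.png",cv2.resize(a[110:260,280:480],None,fx=4,fy=4,interpolation=2))
cv2.imwrite("pics/scene0z.png",cv2.resize(b[150:350,150:400],None,fx=3,fy=3,interpolation=2))
```

```text
(no output)
```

View pics/top0z.png

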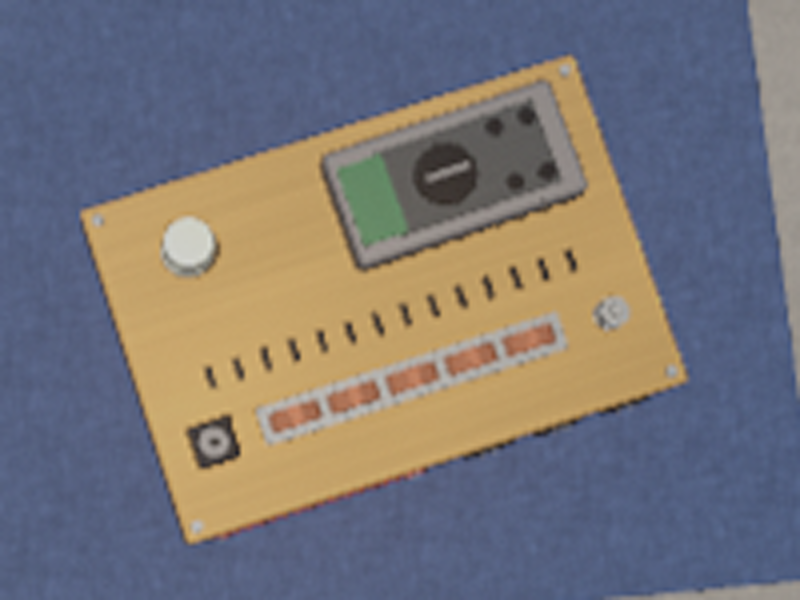

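View pics/scene0z.png

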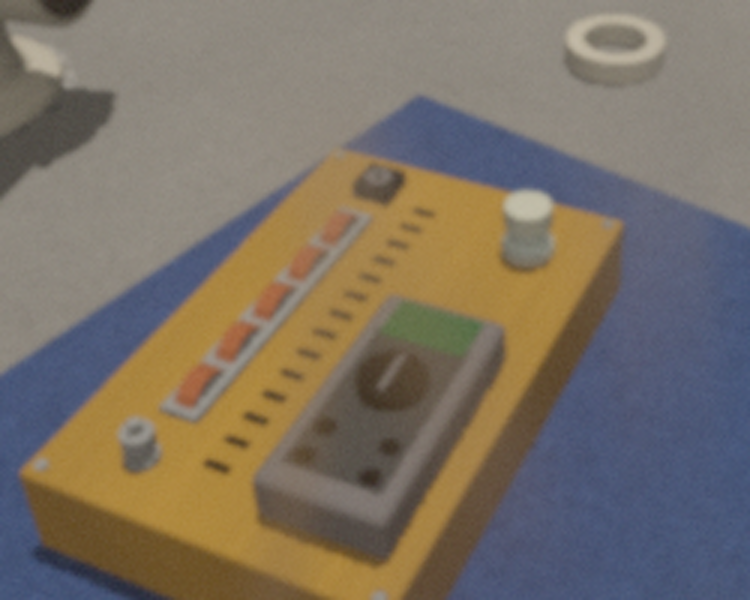

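View pics/scene0.png

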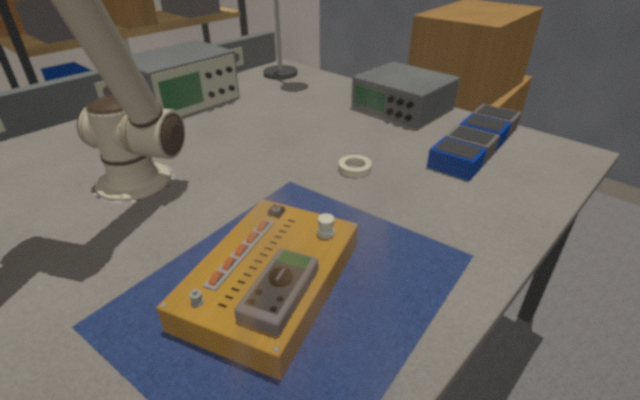

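Run:
```python
from h import *
from scipy.spatial.transform import Rotation as Ro
s=arm.read_state(); print(Ro.from_quat(s["ee_rot"]).as_matrix().round(3))
print({k:np.round(v,2) for k,v in arm.camera_info("wrist").items()})
```

```text
[[-0.97  -0.244 -0.   ]
 [-0.244  0.97  -0.   ]
 [ 0.    -0.    -1.   ]]
{'fovy': np.float64(68.57), 'cx': np.float64(318.05), 'cy': np.float64(205.23), 'R': array([[-0.24,  0.97,  0.  ],
       [ 0.93,  0.23,  0.3 ],
       [ 0.29,  0.07, -0.95]]), 't': array([624.08, -37.84, 379.8 ])}
```

Emit:
{"fn": "play_rows", "kwargs": {"motion": [0,3,5,2,0,0,0,0,6,10,4,0,0,0,0,9,15,6,0,0,0,0,12,20,8,0,0,0,0,15,25,8,0,0,0]}}

```text
clock: 1.82
position: [304.0, -355.0, 313.4]
ee_rot: [-0.123, 0.992, -0.002, 0.002]
contact_force: [0.5, -0.5, 0.3]
gripper_width: 0.1
```

Emit:
{"fn": "play_rows", "kwargs": {"motion": [0,3.5,5,0,0,0,0.8,0,7,10,0,0,0,1.6,0,10.5,15,0,0,0,2.4,0,14,20,0,0,0,3.2,0,17,25,0,0,0,4]}}

```text
clock: 2.45
position: [473.6, -104.1, 311.7]
ee_rot: [-0.158, 0.987, -0.0, 0.0]
contact_force: [1.5, -0.9, -0.7]
gripper_width: 0.1
```

Emit:
{"fn": "play_rows", "kwargs": {"motion": [0,2,4,0,0,0,0,0,4,8.5,0,0,0,0,0,4,8.5,0,0,0,0]}}

```text
clock: 2.82
position: [513.7, -18.5, 310.8]
ee_rot: [-0.16, 0.987, 0.0, -0.0]
contact_force: [-0.4, -0.1, -0.5]
gripper_width: -0.2
```

```bash
cat > w.py <<'E'
from h import *
import sys
from scipy.spatial.transform import Rotation as Ro
np.set_printoptions(precision=1,suppress=True)
s=arm.read_state(); print(s["clock"],s["position"],s["contact_force"],s["gripper_width"]); print(Ro.from_quat(s["ee_rot"]).as_matrix().round(3).tolist())
ci=arm.camera_info("wrist")
p,d=arm.get_image("wrist"); cv2.imwrite(f"pics/{sys.argv[1]}.png",p[:,:,::-1]); np.savez(f"pics/{sys.argv[1]}.npz",p=p,d=d,**{k:np.array(v) for k,v in ci.items()})
names={f"spring{i}_top":79 for i in range(5)}|{"earth_post":65,"socket":65,"chassis":0,"meter":65,"screw_jar":65}
P={}
for n,z in names.items():
    for r in arm.place_of(n,"wrist")[:1]:
        P[n]=onz(ci,r["uv"],z); print(n,round(r["confidence"],2),np.array(r["uv"]),P[n])
E
python3 w.py w1
```

```text
2.825 [513.7 -18.5 310.8] [-0.4 -0.1 -0.5] -0.1866718966694397
[[-0.949, -0.315, -0.0], [-0.315, 0.949, 0.0], [0.0, 0.0, -1.0]]
spring0_top 0.52 [249.8 184.6] [552.7 -98.5  79. ]
spring1_top 0.5 [281.4 183. ] [537.6 -59.9  79. ]
spring2_top 0.52 [316.8 185. ] [525.6 -15.2  79. ]
spring3_top 0.6 [346.6 182.2] [509.8  20.5  79. ]
spring4_top 0.73 [380.6 182.6] [496.3  62.8  79. ]
earth_post 0.51 [211.9 186.8] [ 576.1 -148.7   65. ]
socket 0.97 [418.5 178.6] [477.1 113.1  65. ]
chassis 0.68 [314.1 211.7] [587.2   0.3   0. ]
meter 0.69 [272.9 266.2] [666.4 -37.2  65. ]
screw_jar 0.55 [397.7 264.9] [606.1 137.5  65. ]
```

View pics/w1.png

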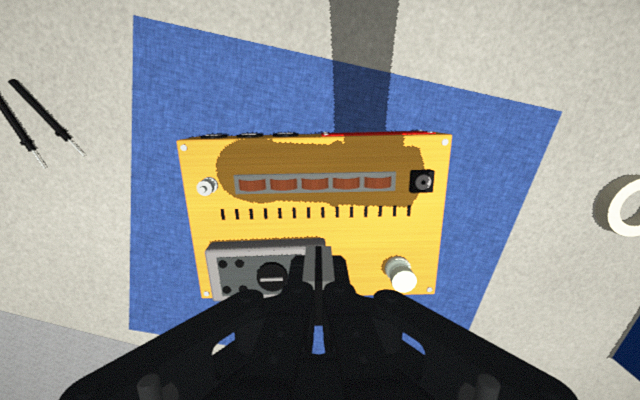

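```bash
cat > fit.py <<'E'
from h import *
import sys
np.set_printoptions(precision=1,suppress=True)
z=np.load(f"pics/{sys.argv[1]}.npz"); p=z["p"]; ci={k:z[k] for k in ["fovy","cx","cy","R","t"]}
f=200/np.tan(np.radians(ci["fovy"])/2)
hsv=cv2.cvtColor(p,cv2.COLOR_RGB2HSV)
print(p[184,252],hsv[184,252],p[150,300])
r,g,b=[p[:,:,i].astype(int) for i in range(3)]
m=((r-g>45)&(abs(g-b)<45)&(r>90)).astype(np.uint8)
m[:168]=0;m[205:]=0
n,l,st,c=cv2.connectedComponentsWithStats(m)
P=[]
for i in range(1,n):
    if st[i,4]>60:
        q=onz(ci,c[i],77); print(st[i],c[i],q, z["d"][int(c[i][1]),int(c[i][0])]); P.append(q)
P=np.array(P); 
P=P[np.argsort(P[:,1])]
if len(P)==5:
    k=np.arange(-2,3); d=(k[:,None]*P).sum(0)/10; print("pitch",np.linalg.norm(d[:2]),"yaw",np.degrees(np.arctan2(-d[0],d[1])),"mid",P.mean(0))
    print((P-P.mean(0)-k[:,None]*d)[:,:2])
# depth-based height of crown
R=ci["R"];t=ci["t"]
for (u,v) in [(252,184),(315,184),(378,182),(300,150),(330,160),(80,250)]:
    D=z["d"][v,u]; X=R.T@(np.array([(u-ci["cx"])/f*D,(v-ci["cy"])/f*D,D])-t); print(u,v,X)
E
python3 fit.py w1
```

```text
[145  79  47] [ 10 172 145] [153 114  47]
[365 177  26  12 252] [377.3 182.3] [497.6  59.   77. ] 381.39743
[271 179  26  12 254] [283.1 184.4] [539.2 -57.3  77. ] 382.7677
[302 178  26  12 253] [314.5 183.8] [525.4 -18.4  77. ] 383.62036
[333 178  26  11 253] [345.6 183.1] [511.8  20.   77. ] 384.44077
[239 180  26  11 249] [251.9 185.1] [553. -96.  77.] 384.54947
pitch 41.13564094463754 yaw 19.64832387557797 mid [525.4 -18.6  77. ]
[[-0.1  0. ]
 [-0.  -0. ]
 [ 0.   0.1]
 [ 0.2 -0.2]
 [-0.1  0.1]]
252 184 [550.6 -95.8  80.3]
315 184 [525.1 -17.9  78.9]
378 182 [496.5  59.1  79.5]
300 150 [491.2 -49.9  64.3]
330 160 [491.   -8.4  65.7]
80 250 [ 778.7 -356.4   -1.2]
```

Emit:
{"fn": "play_rows", "kwargs": {"motion": [0,1.1,-2.2,-5,4.7,1.7,0.3,0,2.2,-4.4,-10,9.4,3.3,0.6,0,3.3,-6.6,-15,14.1,5,0.9,0,4.26,-8.7,-19.5,18.8,6.7,1.2,0,4.26,-8.7,-19.5,18.8,6.7,1.2]}}

```text
clock: 4.0
position: [553.2, -110.2, 109.4]
ee_rot: [-0.162, 0.971, 0.173, -0.037]
contact_force: [0.1, 0.4, -0.8]
gripper_width: -0.3
```

```bash
cat > s.py <<'E'
from h import *
import sys
from scipy.spatial.transform import Rotation as Ro
np.set_printoptions(precision=2,suppress=True)
s=arm.read_state(); print(s["clock"],s["position"],s["contact_force"],s["wrist_torque"]); print(Ro.from_quat(s["ee_rot"]).as_matrix().round(3).tolist())
S=np.array([-.336,.942]);d=s["position"][:2]-[525.4,-18.6]; print("along",d@S,"across",d@[.942,.336])
if len(sys.argv)>1:
    for c in ["scene","wrist"]:
        p,_=arm.get_image(c); 
        if c=="scene": p=cv2.resize(p[150:350,150:400],None,fx=3,fy=3,interpolation=2)
        cv2.imwrite(f"pics/{c}_{sys.argv[1]}.png",p[:,:,::-1])
E
python3 s.py hov
```

```text
4.0 [ 553.19 -110.22  109.41] [ 0.09  0.44 -0.83] [-0.61 -0.24  0.02]
[[-0.945, -0.301, -0.128], [-0.327, 0.888, 0.323], [0.017, 0.347, -0.938]]
along -95.64579993456417 across -4.606717993667251
```

View pics/scene_hov.png

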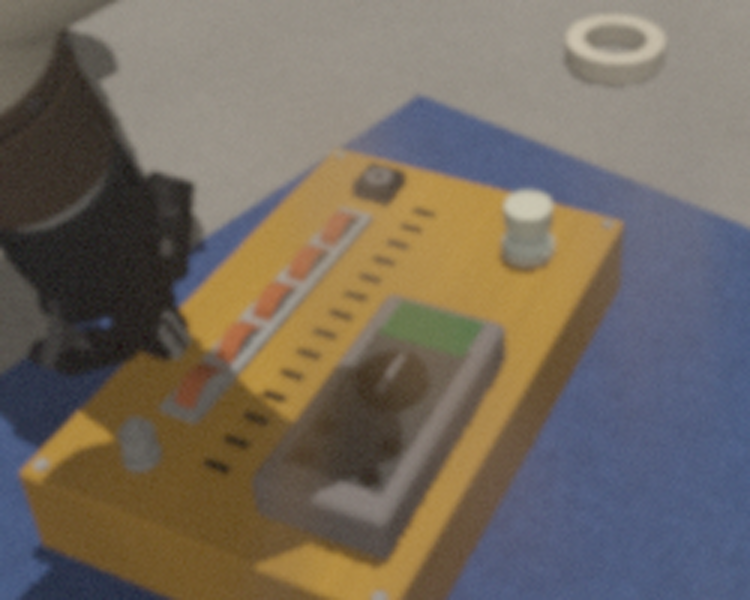

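View pics/wrist_hov.png

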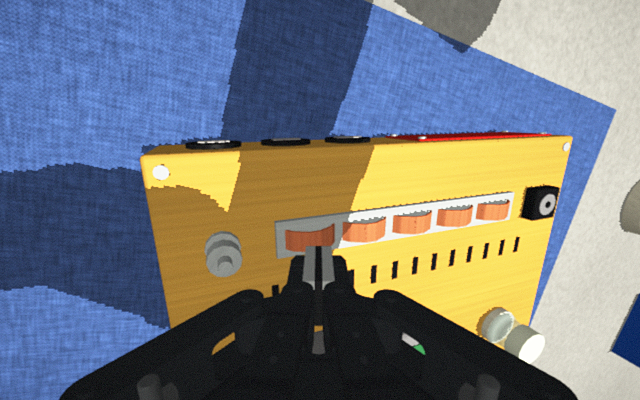

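```bash
python3 s.py; python3 -c "
from h import *
print(arm.read_state()['joint_vel'],arm.read_state()['joints'])"
```

```text
4.1 [ 555.36 -108.76  115.71] [-0.36 -0.24  0.49] [-0.59 -0.28 -0.01]
[[-0.943, -0.309, -0.119], [-0.331, 0.888, 0.32], [0.007, 0.341, -0.94]]
along -94.99352690407483 across -2.074079817751679
[ 0.02927935 -0.0729967   0.01443412  0.00303906  0.00225937  0.0035503 ] [-0.08851766  0.49998416 -0.03645181 -0.33548852 -1.2086347  -0.99831535]
```

Emit:
{"fn": "play_rows", "kwargs": {"motion": [0,0.1,0,-1,0,0,0,0,0.2,0.1,-2,0,0,0,0,0.2,0.1,-2.8,0,0,0,0,0.2,0.1,-3.3,0,0,0,0,0.2,0.1,-3.4,0,0,0]}}

```text
clock: 4.72
position: [557.1, -106.9, 82.0]
ee_rot: [-0.166, 0.971, 0.17, -0.032]
contact_force: [0.1, -0.2, -0.1]
gripper_width: 0.1
```

```bash
python3 s.py low
```

```text
4.725 [ 557.09 -106.89   82.01] [ 0.05 -0.24 -0.08] [-0.65 -0.25 -0.04]
[[-0.943, -0.311, -0.119], [-0.332, 0.887, 0.32], [0.006, 0.341, -0.94]]
along -93.81869509629578 across 0.18958377640905902
```

View pics/scene_low.png

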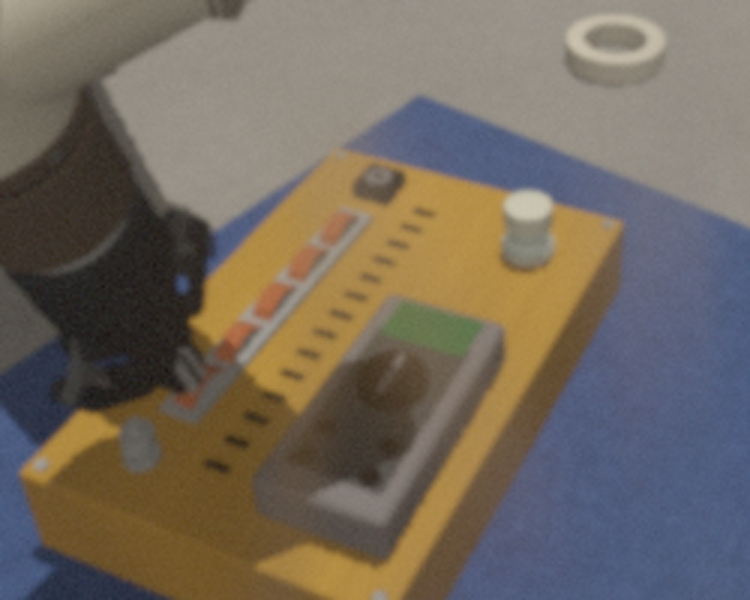

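View pics/wrist_low.png

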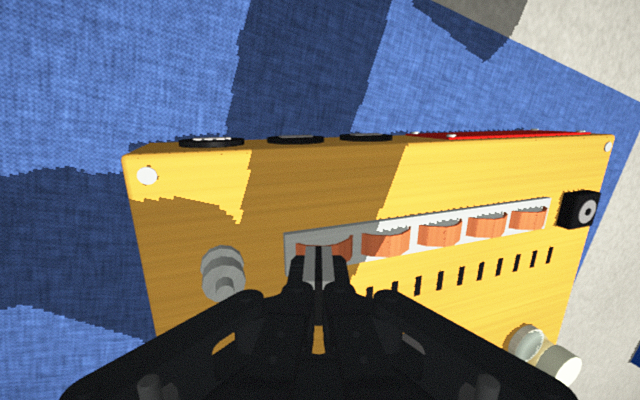

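Emit:
{"fn": "play_rows", "kwargs": {"motion": [0,-0.1,0.3,-0.2,0,0,0,0,-0.25,0.7,-0.2,0,0,0,0,-0.4,1.1,-0.2,0,0,0,0,-0.5,1.4,-0.2,0,0,0]}}

```text
clock: 5.32
position: [552.5, -92.9, 80.8]
ee_rot: [-0.166, 0.971, 0.17, -0.031]
contact_force: [0.0, -0.6, 1.2]
gripper_width: -0.3
```

```bash
python3 s.py
```

```text
5.325 [552.55 -92.9   80.75] [ 0.   -0.59  1.18] [-0.75 -0.3   0.05]
[[-0.943, -0.311, -0.117], [-0.332, 0.887, 0.32], [0.004, 0.341, -0.94]]
along -79.10797521975638 across 0.6106938012235249
```

Emit:
{"fn": "play_rows", "kwargs": {"motion": [0,-0.05,0.1,-0.1,0,0,0,0,-0.1,0.2,-0.2,0,0,0,0,-0.1,0.3,-0.3,0,0,0,0,-0.1,0.3,-0.4,0,0,0,0,-0.1,0.3,-0.4,0,0,0]}}

```text
clock: 5.95
position: [551.7, -90.4, 76.7]
ee_rot: [-0.166, 0.971, 0.17, -0.031]
contact_force: [0.6, -3.5, 5.2]
gripper_width: -0.1
```

```bash
python3 s.py
```

```text
5.95 [551.68 -90.42  76.65] [ 0.58 -3.52  5.16] [-1.02 -0.25  0.01]
[[-0.943, -0.311, -0.117], [-0.332, 0.887, 0.32], [0.004, 0.341, -0.94]]
along -76.4804814863371 across 0.6260071722170035
```

Emit:
{"fn": "play_rows", "kwargs": {"motion": [0,-0.23,0.66,0,0,0,0,0,-0.47,1.32,0,0,0,0,0,-0.7,1.98,0,0,0,0,0,-0.94,2.64,0,0,0,0,0,-1.18,3.3,0,0,0,0]}}

```text
clock: 6.58
position: [540.6, -57.8, 77.0]
ee_rot: [-0.166, 0.971, 0.169, -0.03]
contact_force: [1.2, -6.7, 3.6]
gripper_width: -0.0
```

```bash
python3 s.py a
```

```text
6.575 [540.6  -57.76  76.99] [ 1.22 -6.74  3.58] [-2.05 -0.63  0.02]
[[-0.943, -0.312, -0.115], [-0.333, 0.888, 0.318], [0.003, 0.338, -0.941]]
along -41.99621104197351 across 1.1640875333251648
```

View pics/wrist_a.png

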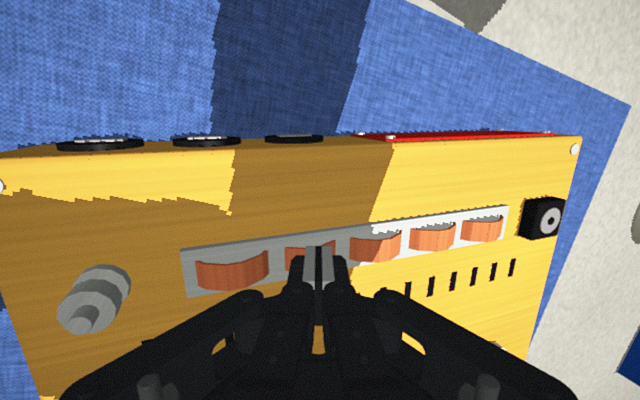

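Emit:
{"fn": "play_rows", "kwargs": {"motion": [0,-0.23,0.66,0,0,0,0,0,-0.47,1.32,0,0,0,0,0,-0.7,1.98,0,0,0,0,0,-0.94,2.64,0,0,0,0,0,-1.18,3.3,0,0,0,0]}}

```text
clock: 7.3
position: [528.0, -24.2, 76.4]
ee_rot: [-0.166, 0.971, 0.17, -0.031]
contact_force: [1.4, -4.0, 3.1]
gripper_width: -0.1
```

```bash
python3 s.py b
```

```text
7.3 [527.96 -24.21  76.37] [ 1.35 -4.03  3.11] [-1.53 -0.52  0.06]
[[-0.943, -0.311, -0.117], [-0.333, 0.887, 0.319], [0.005, 0.34, -0.94]]
along -6.147465102718474 across 0.5290010321512285
```

View pics/wrist_b.png

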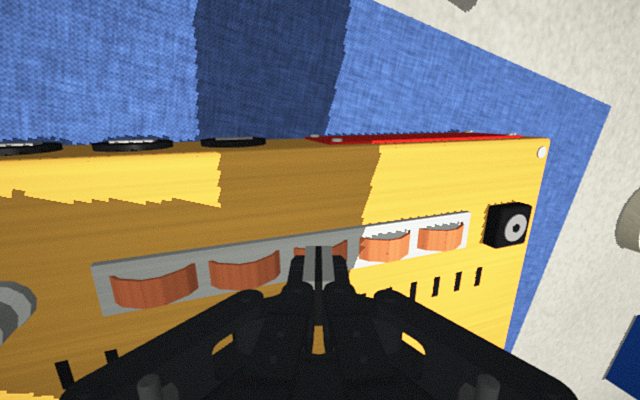

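Spring 0 and 1 (near x≈155 and 245, y≈280) stand proud again, and the tip is on spring 2. The height holds, so I continue.

Emit:
{"fn": "play_rows", "kwargs": {"motion": [0,-0.23,0.66,0,0,0,0,0,-0.47,1.32,0,0,0,0,0,-0.7,1.98,0,0,0,0,0,-0.94,2.64,0,0,0,0,0,-1.18,3.3,0,0,0,0]}}

```text
clock: 8.02
position: [515.0, 9.6, 75.7]
ee_rot: [-0.165, 0.971, 0.171, -0.033]
contact_force: [0.5, -2.3, 1.4]
gripper_width: 0.1
```

```bash
python3 s.py
```

```text
8.025 [514.97   9.63  75.66] [ 0.5  -2.26  1.36] [-1.31 -0.38  0.07]
[[-0.943, -0.31, -0.12], [-0.332, 0.887, 0.32], [0.007, 0.342, -0.94]]
along 30.101509242592787 across -0.3423026505603129
```

Emit:
{"fn": "play_rows", "kwargs": {"motion": [0,-0.23,0.66,0,0,0,0,0,-0.47,1.32,0,0,0,0,0,-0.7,1.98,0,0,0,0,0,-0.94,2.64,0,0,0,0,0,-1.18,3.3,0,0,0,0]}}

```text
clock: 8.65
position: [503.0, 43.0, 75.8]
ee_rot: [-0.165, 0.971, 0.171, -0.033]
contact_force: [-0.2, 0.2, 0.4]
gripper_width: -0.2
```

```bash
python3 s.py c
```

```text
8.65 [502.95  42.99  75.76] [-0.18  0.17  0.42] [-0.59 -0.23 -0.04]
[[-0.943, -0.31, -0.12], [-0.332, 0.887, 0.321], [0.007, 0.343, -0.939]]
along 65.561125932728 across -0.452559063069318
```

View pics/wrist_c.png

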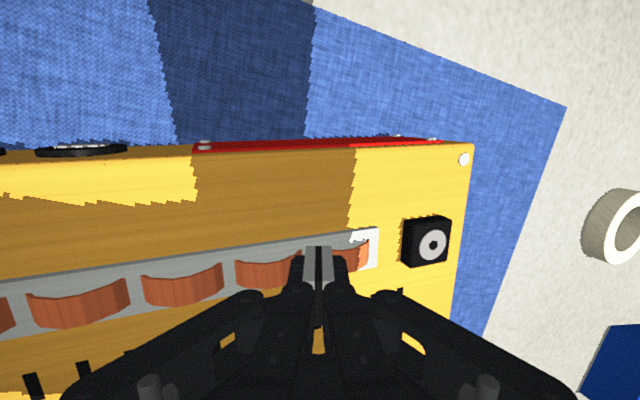

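Emit:
{"fn": "play_rows", "kwargs": {"motion": [0,-0.23,0.66,0.03,0,0,0,0,-0.47,1.32,0.05,0,0,0,0,-0.7,1.98,0.05,0,0,0,0,-0.94,2.64,0.05,0,0,0,0,-1.18,3.3,0.05,0,0,0]}}

```text
clock: 9.38
position: [492.0, 75.9, 77.0]
ee_rot: [-0.165, 0.971, 0.171, -0.032]
contact_force: [-0.6, 0.5, 1.3]
gripper_width: 0.1
```

```bash
python3 s.py
```

```text
9.375 [492.    75.9   77.04] [-0.58  0.54  1.3 ] [-0.57 -0.33 -0.03]
[[-0.943, -0.31, -0.118], [-0.332, 0.887, 0.321], [0.005, 0.342, -0.94]]
along 100.23963934321137 across 0.28705169766265914
```

Emit:
{"fn": "play_rows", "kwargs": {"motion": [0,-0.2,0.6,0,0,0,0,0,-0.2,0.6,1,0,0,0,0,-0.2,0.6,4,0,0,0,0,-0.2,0.6,8,0,0,0,0,-0.2,0.6,13,0,0,0]}}

```text
clock: 10.0
position: [489.4, 80.8, 207.6]
ee_rot: [-0.165, 0.971, 0.17, -0.033]
contact_force: [1.0, 1.0, 0.1]
gripper_width: 0.3
```

Emit:
{"fn": "play_rows", "kwargs": {"motion": [0,-1,-2,5,0,0,0,0,-2,-5,8,-6,-2,0,0,-2,-7,8,-12,-4,0,0,-2,-7,8,-18.8,-6.7,0,0,-2,-7,8,-18.8,-6.7,0]}}

```text
clock: 10.62
position: [468.9, 11.7, 286.9]
ee_rot: [-0.169, 0.986, -0.0, -0.002]
contact_force: [-0.2, 0.1, -0.2]
gripper_width: -0.0
```

```bash
python3 s.py end; python3 w.py w2; python3 s.py
```

```text
10.625 [468.91  11.7  286.95] [-0.17  0.09 -0.2 ] [0.03 0.03 0.  ]
[[-0.943, -0.333, -0.004], [-0.333, 0.943, -0.001], [0.004, 0.0, -1.0]]
along 47.5194759340866 across -43.03097046180837
10.725 [470.   11.4 287. ] [ 0.4 -0.1  0.1] -0.05112646350434574
[[-0.944, -0.331, -0.004], [-0.331, 0.944, 0.0], [0.004, 0.002, -1.0]]
spring0_top 0.69 [213.3 214.4] [554.9 -97.5  79. ]
spring1_top 0.83 [247.1 215.3] [542. -57.  79.]
spring2_top 0.7 [285.5 212. ] [521.7 -12.6  79. ]
spring3_top 0.77 [315.1 215.2] [513.4  24.   79. ]
spring4_top 0.76 [348.3 210.5] [493.6  61.4  79. ]
earth_post 0.74 [172.  210.9] [ 574.3 -152.9   65. ]
socket 0.84 [389.1 211.7] [481.3 115.4  65. ]
chassis 0.94 [286.6 232.5] [581.5  -0.5   0. ]
meter 0.73 [239.1 292. ] [663.7 -38.8  65. ]
screw_jar 0.43 [367.  294.4] [606.8 135.4  65. ]
11.275 [470.34  10.84 286.73] [-0.08 -0.12  0.35] [-0.01 -0.   -0.02]
[[-0.944, -0.331, -0.004], [-0.331, 0.944, -0.001], [0.004, 0.0, -1.0]]
along 46.2353409690473 across -41.97359678103662
```

View pics/w2.png

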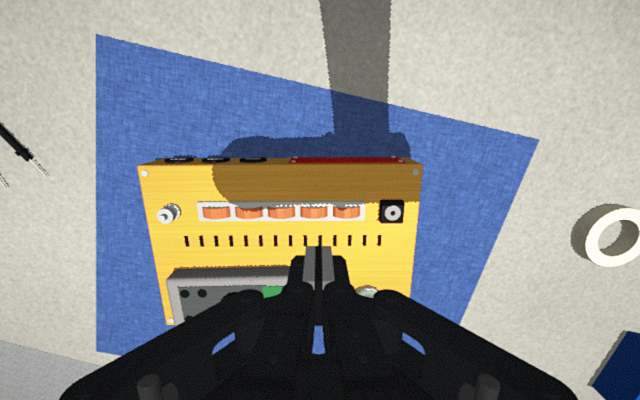

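View pics/scene_end.png

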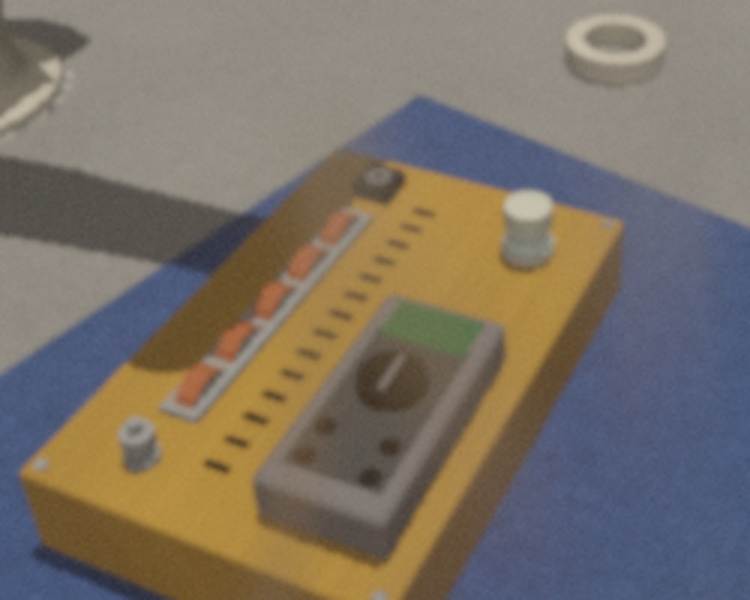

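```bash
python3 -c "
from bench import arm
print(arm.job_done())"
```

```text
the job is handed in; nothing more can be done
None
```

I stroked the shut fingertips, tilted 20°, along the row from the earth post to the socket, passing springs 0 to 4 in that order. Then I lifted clear and handed the job in at about 11 s.

- **Dip depth:** I set the height by touch on spring 0. At its crown the upward force was 5.2 N, which means about 4 mm of dip. Along the row the tip height stayed within about 1.4 mm (75.7–77.0 mm). That puts the dips at about 3.5–5 mm, below the 8 mm crush limit.
- **Forces:** The highest reading when I checked between moves was about 7.7 N in total, and the chassis was not pressed.
- **Final pictures:** All five springs stand up again, and the meter, jar and tape roll look unmoved. The hand is about 200 mm above the springs, and its force reading is near zero.
- **Not directly seen:** I read forces only between moves. Spring 0's dip was measured at its crown, and contact forces were read on or near springs 1, 2, 3 and 4. The full dips of springs 1–4 are inferred from the tip height.
- **Disagreement:** The spring spacing measured from the wrist picture was 41.1 mm, against the stated 42 mm. I used 42 mm, and the fingertip stayed within about 1.2 mm of the row's centre line.

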